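Fit and clamp a tailstock on bench centres, then spring a dowel between the cups

TASK

Set up the bench centres for checking the brown wooden dowel: slide the loose green tailstock onto the dovetail rail from the rail's open end until it is home against the brass stop, and turn its clamp knob clockwise until it is fully tight. Then set the dowel between the two cups, by pressing one end into the sprung cup until the other end can drop in line with the fixed cup, so that the spring holds it level in both, and let go. Leave the other things on the bench where they are.

Things in the scene. Friction and masses are not known exactly. Their poses are not given: they have to be found in the camera images.
- bed: Bench centres without their tailstock: green cast base 84 x 288 mm fixed on the bench, origin under its middle, y along its steel dovetail rail toward the rail's open end, x away from the robot, z up. The green fixed stock (44 mm wide, top 127 mm over the bench) stands at the -y end.
- rail_end (a point): Top middle of the rail's open end (bed axes; y points out of it). Rail top 64 mm over the bench, 46 mm wide there, 30 mm wide 14 mm lower (60 degree dovetail); the rail is 298 mm long and its last 18 mm taper as a lead-in (at the very end 5 mm a side narrower and 4 mm lower).
- stop_face (a point): Face of the brass stop, a 34 x 10 x 10 mm block on the rail, at the height of the rail's top, 84 mm inside the open end; bed axes. The front end of the tailstock's foot plate must come against it.
- tail_home (a point): Point in the bed, 17 mm below the rail's top and 52 mm inside the open end: where tail_foot lies, with the same axes, once the tailstock is home on the rail against the stop.
- tail_foot (a point): Underside middle of the loose green tailstock (about 0.57 kg), z up. Foot plate 75 mm (x) by 64 mm (y), top at z = 27 mm, with two 17 mm high feet along y that stand on the bench now and hook under the dovetail later (1 to 1.4 mm play a side). A column 32 mm wide (x), 38 mm long (y -15 to +23) rises to z = 93 mm. The -y end goes onto the rail first; the clamp knob is on the -x side.
- tail_grip (a point): Where to grip the tailstock: centre of its column, 80 mm above tail_foot and 4 mm toward its +y, 13 mm below the column's top; axes as tail_foot; 32 mm wide along x. To go on, the tailstock is held level with tail_foot 47 to 48 mm over the bench, in line with the rail, tail_foot 90 mm or more out (+y) from tail_home, and pushed along -y.
- knob_grip (a point): Middle of the clamp knob's black wing grip, 36 mm long (x), 10 mm thick (y), 18 mm deep (z). z points outward along the knob's axis, which leans 40 degrees from vertical toward the tailstock's -x side. It lies 56 mm to -x and 36 mm above tail_foot and turns with the knob. Below the wing: a 9 mm shaft 12 mm long, then a 16 mm wide boss.
- clamp (a joint): Turn of the clamp knob, rad: 0 loose, grows clockwise seen from its head (about -z of knob_grip), stop at 1.6 = fully tight. It grips the rail from about 1.05 on, takes 0.11 N m loose and 0.2 tight, and stays where left. At 0.75 the wing lies in the tailstock's x-z plane. While it is loose the spring would push the tailstock back.
- sprung_cup (a joint): How far the sprung cup is pressed into the tailstock, m: 0 fully out, end stop 0.020. The spring gives 1.7 N at 0 and 0.28 N more for each mm. With the tailstock home and the dowel seated it reads about 0.007; the dowel needs about 0.015 to pass the fixed cup's rim.
- sprung_floor (a point): Middle of the flat inner floor of the sprung cup, 58 mm above tail_foot and (fully out) 43 mm to its -y; axes as tail_foot. The cup opens to -y and moves to +y when pressed. Both cups: a 19 mm bore 3.5 mm deep, then a flare to 26 mm at the mouth, 5.5 mm deep in all; 33 mm outside.
- fixed_cup (a point): Middle of the flat inner floor of the fixed cup, 105 mm over the bench, bed axes; the cup opens to +y.
- dowel_home (a point): Point 85 mm from fixed_cup along the bed's +y at the same height, bed axes: where dowel_mid lies, in line with y, when the dowel is seated (it may rest some 1 to 2 mm lower).
- dowel_mid (a point): Centre of the loose brown wooden dowel, a round rod 16 mm thick and 170 mm long with flat ends, 22 g, lying on the bench at the start; y along the dowel, z up. Either end may go to either cup.
- glue_bottle_mid (a point): Bystander: cream wood-glue bottle, 52 mm wide, 159 mm tall, standing; its centre.
- cup_b_mid (a point): Bystander: turned wooden cup, 68 mm wide, 48 mm tall; its centre.
- blank_b_mid (a point): Bystander: turned wooden blank with a black band, 57 mm wide, 82 mm tall; its centre.
- brush_mid (a point): Bystander: bristle bench brush with a wooden back, 44 x 131 x 34 mm; its centre.
- wedge_rest_mid (a point): Bystander: upright wooden wedge, 71 x 94 mm at the foot, 160 mm tall; its centre.
- sand_block_mid (a point): Bystander: dark hardwood sanding block, 64 x 84 x 30 mm; its centre.
- offcut_mid (a point): Bystander: pine offcut, 73 x 82 x 35 mm; its centre.

How it is judged (in metres and radians):
On the way, in this order (a step that is already met when the one before it is completed fails the run):
1. the tailstock is on the dovetail rail, home against the stop (tail_foot within 6 mm of tail_home, in line within 0.04 rad) (distance between tail_foot and tail_home below 0.006 m and angle between the y axis of tail_foot and the y axis of tail_home, either way round below 0.04 rad), for 0.2 s.
2. the clamp knob is tight (past 1.3 of its 1.6 rad) with the tailstock still home (all of step 1 and value of joint clamp above 1.3 rad), for 0.2 s.
3. the dowel sits in both cups with the spring pressed by it (all of step 2 and distance between dowel_mid and dowel_home below 0.007 m and angle between the y axis of dowel_mid and the y axis of dowel_home, either way round below 0.04 rad and value of joint sprung_cup between 0.002 and 0.012 m), for 0.2 s.
At the end, for the whole second after the job is handed in: The tailstock is on the rail, home against the stop (within 6 mm and 0.04 rad) with its clamp knob past 1.3 rad, and the dowel lies at rest between the cups: its centre within 7 mm of dowel_home, in line with the rail within 0.04 rad, the sprung cup pressed in between 2 and 12 mm (all of step 3); the robot touches nothing.
It fails at once if a bystander (bottle, cup, blank, brush, wedge, offcut, sanding block) is shifted by more than 30 mm (distance of any of glue_bottle_mid, cup_b_mid, blank_b_mid, brush_mid, wedge_rest_mid, offcut_mid, sand_block_mid from where it was at the start of the episode above 0.03 m).
It also fails if it takes over 64 s, if anything falls off the work surface, if the arm or the gripper's body presses on something with over 40 N, if the wrist force passes 120 N, or if a joint passes its speed limit or range.

ROBOT

A 6-joint arm with a two-finger parallel gripper is mounted at the origin on a cart in front of the work surface, level with it; the furniture and walls round the work are solid. World frame = base frame: x ahead of the robot, y to its left, z up, the work surface at z = 0. Lengths are in mm, angles in rad, forces in N, time in s.
With the tool pointing down it reaches from about 350 to 975 mm from the base axis. Payload 17.4 kg.
Tool frame: the origin (TCP) lies at the very end of the fingers, on their centre line; the grasp point (between the pads) lies 19 mm behind it; z points along the fingers, y is the line along which they close (so a half turn about z gives the same grasp; the last joint's range is limited). The gripper opens to 85 mm and grips with 20 to 120 N. Pads are 22 mm wide; open, the fingers measure 114 mm over their backs; the gripper's body (76 mm by 85 mm) begins 54 mm behind the grasp point. The pads swing forward as they close: fully open they stand 13 mm farther back than shut.
Start: joints at [-1.169, 0.116, 1.442, -0, 1.584, -0.038], TCP at [287.379, -610.775, 192.903] pointing down, gripper open.
Joint ranges: [-2.83, 2.83], [-0.83, 2.19], [0.07, 2.5], [-1.14, 4.28], [0.01, 3], [-2.97, 2.97]. Speed limits (rad/s): [1.89, 1.89, 2.22, 3.14, 3.14, 3.14].

INTERFACE

Orientations are given as a unit quaternion [w, x, y, z].
In Python, from plant import env, kinematics, telemetry, eyes, ticket gives the robot as it stands. Calls block until the motion is done:
- env.goto(position, orientation): joint-space move of the TCP to a pose.
- env.move_straight(position, attitude=None, speed=150, guard=None): straight line of the TCP; attitude=None keeps the orientation; speed is the mean speed in mm/s. With guard (N) it stops when the force on the tool has changed by that much, and returns True; else False.
- env.goto_joints(angles): joint-space move.
- env.set_gripper(opening, effort=None): opening from 0.0 (shut) to 1.0 (fully open); effort is the grip in N (None keeps the last); returns when the fingers have stopped.
- env.wait(seconds).
- kinematics.solve_ik(position, orientation): joint angles nearest the present ones, or None.
- telemetry.get_state(): the state.
- eyes.capture(name): name is "scene" or "side" or "wrist"; returns (picture, depth): 480x640x3 uint8, red, green, blue; 480x640 float32, mm along the optical axis (not along the pixel's ray), 0 where there is no reading.
- eyes.camera_model(name): a dict with "intrinsics" (3x3 intrinsics, pixels), "k1" (the pictures are not rectified: a ray, as slopes to the right and down, at radius r is drawn at 1 + k1 r^2 times it, then the intrinsics apply), "rvec" (rotation vector, rad) and "tvec" (3), from world to camera coordinates, as OpenCV has them; the wrist camera has in their place "mount" (4x4, takes a point from camera to tool coordinates, whose origin is the TCP and whose axes are the flange's). Camera axes: x right, y down, z forward; pixel columns grow to the right and rows downward; lengths in mm; the calibration is good to about 2 mm. A picture is of the moment at which its call begins: read the wrist's pose just before it. camera_model takes no time and is no camera call.
A pose or a line that the arm cannot do raises env.PlanningError and nothing moves.
- ticket.job_done(): hands the job in; it is judged then, once.
The state is a dict: "clock": time; "qpos": joint angles; "joint_vel": joint speeds; "joint_torque": joint torques, N m; "position": TCP position; "ee_rot": TCP orientation; "ft_force": force on the tool from outside, world axes, zero at the start; "moment": the same for the moment, N m; "grip_width": opening from 0.0 (shut) to 1.0 (fully open); "grasp_force": force on a finger pad.
Only numpy, scipy, OpenCV 4.12 (cv2) and the standard library are available. Lean on these libraries where they do the work, as an engineer would, in place of code of your own. Each camera call takes 0.05 s, during which the arm holds its last target. There are 200 camera calls.

## Working session

There is one attempt and no reset: what is moved stays moved. The work goes in short steps, each a Python script; the robot and the scene stay as the last script left them, time stands still between calls to the robot, and variables do not carry over. Pictures are saved under pics/ and viewed, at most 14 in all, crops included, and the job is handed in when it is done.

```bash
ls; mkdir -p pics; cat > h.py <<'E'
import numpy as np, cv2
from plant import env, kinematics, telemetry, eyes, ticket
from scipy.spatial.transform import Rotation as R
def q(M):
    x=R.from_matrix(M).as_quat(); return [x[3],x[0],x[1],x[2]]
def rotq(w): return R.from_quat([w[1],w[2],w[3],w[0]]).as_matrix()
def cap(name):
    st=telemetry.get_state(); im,d=eyes.capture(name); cm=eyes.camera_model(name)
    K=np.array(cm["intrinsics"],float)
    if "mount" in cm:
        T=np.eye(4);T[:3,:3]=rotq(st["ee_rot"]);T[:3,3]=st["position"];T=T@np.array(cm["mount"])
    else:
        Rm=cv2.Rodrigues(np.array(cm["rvec"],float))[0];T=np.eye(4);T[:3,:3]=Rm.T;T[:3,3]=-Rm.T@np.array(cm["tvec"],float).ravel()
    v,u=np.mgrid[0:480,0:640].astype(float)
    p=cv2.undistortPoints(np.stack([u.ravel(),v.ravel()],1)[:,None],K,np.array([cm["k1"],0,0,0,0.]))[:,0]
    ray=np.c_[p,np.ones(len(p))].reshape(480,640,3)
    P=(ray*d[...,None])@T[:3,:3].T+T[:3,3]; P[d==0]=np.nan
    return im,d,P,ray@T[:3,:3].T,T[:3,3]
def save(im,n,s=1): cv2.imwrite(f"pics/{n}.png",cv2.resize(im[...,::-1],None,fx=s,fy=s,interpolation=cv2.INTER_CUBIC))
def down(a):  # tool down, closing line y at world angle a
    y=np.array([np.cos(a),np.sin(a),0]);z=np.array([0,0,-1.]);return q(np.c_[np.cross(y,z),y,z])
E
python3 - <<'E'
from h import *
for n in("scene","side"):
    im,d,P,r,c=cap(n); save(im,n); np.savez(f"{n}.npz",im=im,d=d,P=P,r=r,c=c); print(n,c.round())
s=telemetry.get_state();print(s["clock"],rotq(s["ee_rot"]).round(2),s["grip_width"])
E
```

```text
pics
scene [-438.  556.  854.]
side [ 35. 776. 855.]
0.1 [[ 0.9   0.43 -0.  ]
 [ 0.43 -0.9   0.  ]
 [ 0.   -0.   -1.  ]] 1.002482011313954
```

View pics/scene.png

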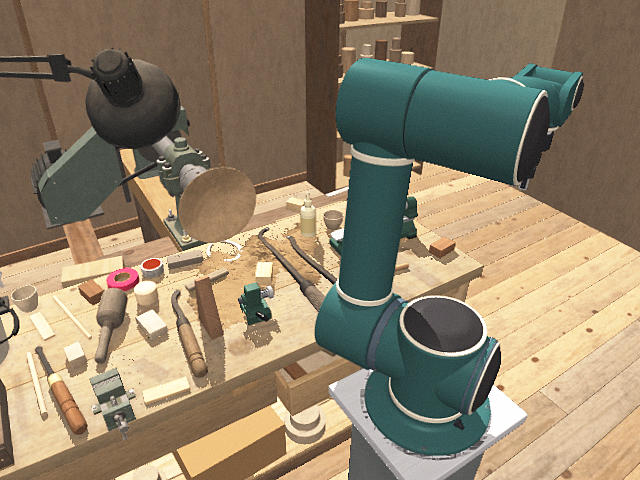

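View pics/side.png

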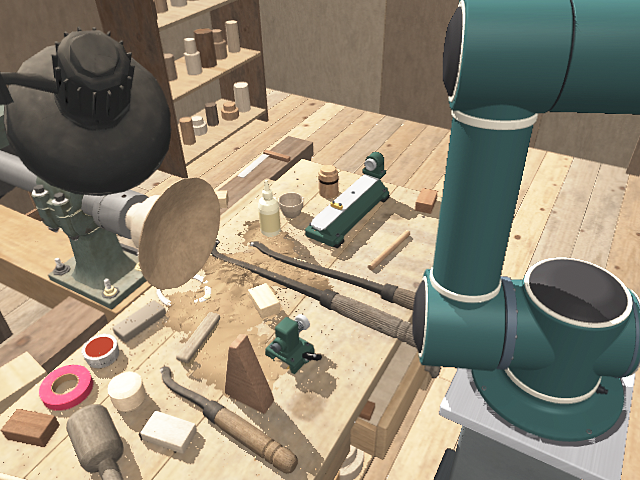

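The side view shows the tailstock at (290,345), the bed from (325,230) to (375,165) with its open end near (325,225), and the dowel at (390,250). The wedge is beside the tailstock at (248,375).

```bash
python3 - <<'E'
from h import *
z=np.load("side.npz");P=z["P"]
for n,(u,v) in dict(tailtop=(287,325),tailfoot=(290,355),knob=(312,356),cup=(303,324),railopen=(325,222),stop=(337,204),railfar=(372,182),fstock=(374,158),d1=(372,265),d2=(409,234),wedge=(240,345),offcut=(265,300),bottle=(268,210),gouge1=(330,297),gouge1h=(380,322),gouge2=(340,275),gouge2h=(400,293),sand=(427,197),cupb=(291,200),blank=(328,175)).items(): print(n,np.nanmedian(P[v-1:v+2,u-1:u+2].reshape(-1,3),0).round())
print(eyes.camera_model("wrist"))
E
```

```text
tailtop [448. 201.  91.]
tailfoot [436. 217.  28.]
knob [392. 207.  41.]
cup [439. 160.  62.]
railopen [ 565. -153.   61.]
stop [ 571. -222.   73.]
railfar [ 542. -373.   63.]
fstock [ 551. -400.  120.]
d1 [ 418. -116.   13.]
d2 [ 392. -280.    3.]
wedge [460. 324. 154.]
offcut [560. 119.  33.]
bottle [ 697. -102.   85.]
gouge1 [441.  46.  36.]
gouge1h [319.  56.  32.]
gouge2 [464. -40.  20.]
gouge2h [316. -39.  34.]
sand [ 401. -421.   29.]
cupb [ 723. -243.   22.]
blank [ 659. -335.   70.]
{'intrinsics': array([[371.82768671,   0.        , 320.86933095],
       [  0.        , 371.82768671, 238.56377026],
       [  0.        ,   0.        ,   1.        ]]), 'k1': -0.024293757025565136, 'mount': array([[-1.03092811e-04, -9.58275197e-01, -2.85847224e-01,
         7.22112511e+01],
       [ 9.99999772e-01, -2.89421135e-04,  6.09599440e-04,
        -4.36914906e-01],
       [-6.66894252e-04, -2.85847097e-01,  9.58275009e-01,
        -1.80065665e+02],
       [ 0.00000000e+00,  0.00000000e+00,  0.00000000e+00,
         1.00000000e+00]])}
```

```bash
python3 - <<'E'
from h import *
for n,p in (("bed",[500,-270,230]),("tail",[440,150,220])):
    env.goto(p,down(np.pi)); s=telemetry.get_state(); print(s["clock"],np.round(s["qpos"],2))
    im,d,P,r,c=cap("wrist"); save(im,n,1.25); np.savez(f"{n}.npz",im=im,d=d,P=P,r=r,c=c)
E
```

```text
2.35 [-0.54 -0.12  1.62 -0.    1.64  2.6 ]
6.9 [ 0.27 -0.36  1.83 -0.    1.67 -2.87]
```

View pics/bed.png

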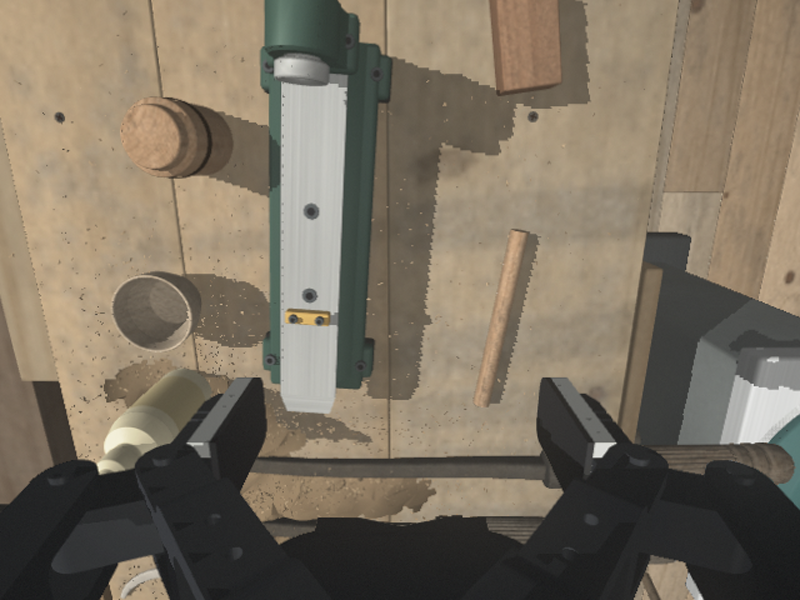

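View pics/tail.png

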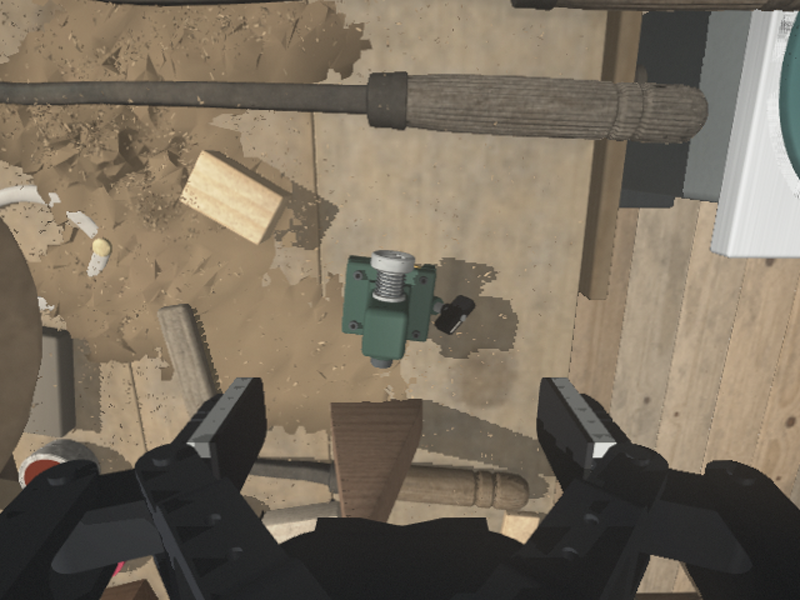

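The bed view shows the rail from (315,80) to (308,410), the stop at (308,317) and the dowel from (518,232) to (482,404). The tail view shows the column top at (385,330), the cup at (392,262), the knob at (455,315) and the foot plate from (345,255) to (435,340).

```bash
python3 - <<'E'
from h import *
def rect(P,m,name):
    p=P[m][:,:2].astype(np.float32); r=cv2.minAreaRect(p); print(name,len(p),"ctr",np.round(r[0],1),"size",np.round(r[1],1),"ang",round(r[2],2),"z",P[m][:,2].mean().round(1)); return r
z=np.load("bed.npz");P=z["P"];im=z["im"].astype(int)
v,u=np.mgrid[0:480,0:640]*1.25
x,y,Z=P[...,0],P[...,1],P[...,2]
gray=(np.ptp(im,axis=2)<25)&(im.sum(2)>300)
m=gray&(abs(Z-64)<3)&(u>270)&(u<360)&(v>90)&(v<390)
print("railz",np.median(Z[m]))
rect(P,m,"rail")
# edges of rail per row -> centreline fit
rows=[]
for yy in np.arange(-370,-190,4):
    k=m&(abs(y-yy)<2)
    if k.sum()>10: rows.append((yy,x[k].min(),x[k].max()))
rows=np.array(rows); c=(rows[:,1]+rows[:,2])/2; w=rows[:,2]-rows[:,1]; print("w",np.percentile(w,[10,50,90]).round(1))
f=np.polyfit(rows[:,0],c,1); print("centre line x=",f, "L",np.polyfit(rows[:,0],rows[:,1],1),"R",np.polyfit(rows[:,0],rows[:,2],1))
k=gray&(Z>55)&(Z<70)&(u>270)&(u<360)&(v>300)
print("open end ymax",np.sort(y[k])[-30:].round(1)[::6])
br=(im[...,0]>170)&(im[...,2]<120)&(u>280)&(u<335)&(v>305)&(v<330)&(Z>67)
rect(P,br,"brass")
d=(Z>9)&(Z<22)&(u>470)&(u<530)&(v>225)&(v<410)
r=rect(P,d,"dowel"); print(np.nanmax(Z[d]))
s=(Z>100)&(Z<135)&(u>250)&(u<370)&(v<100); rect(P,s,"fstock")
bs=(im[...,1]>im[...,0]+15)&(Z>5)&(Z<60)&(u>255)&(u<395)&(v<395); rect(P,bs,"base")
z=np.load("tail.npz");P=z["P"];im=z["im"].astype(int);Z=P[...,2]
gr=(im[...,1]>im[...,0]+12)
w=(u>330)&(u<445)&(v>240)&(v<370)
rect(P,w&gr&(abs(Z-93)<3),"coltop"); rect(P,w&gr&(abs(Z-27)<4),"foot")
k=(u>436)&(u<480)&(v>285)&(v<340)&(im.sum(2)<150)&(Z>20); rect(P,k,"knob")
cu=w&(np.ptp(im,axis=2)<25)&(Z>40)&(v<275); rect(P,cu,"cup")
for nm in ("bed","tail"):
    np.load(nm+".npz")["P"]
E
```

```text
railz 63.09586153717214
rail 10773 ctr [ 567.9 -274.7] size [232.   45.7] ang 85.86 z 63.1
w [44.  44.4 44.8]
centre line x= [7.42902823e-02 5.88707395e+02] L [7.68504310e-02 5.67201527e+02] R [7.17301337e-02 6.10213264e+02]
open end ymax [-138.2 -138.1 -137.8 -137.4 -136.5]
brass 179 ctr [ 571.8 -226.2] size [ 9.8 31.8] ang 85.36 z 73.1
dowel 1883 ctr [ 410.1 -200.8] size [170.1  15.9] ang 81.42 z 13.1
16.860648373828724
fstock 3571 ctr [ 558.  -410.5] size [43.6 44. ] ang 86.19 z 119.4
base 1750 ctr [ 608.2 -287.3] size [276.   16.5] ang 85.8 z 26.1
coltop 1153 ctr [452.1 196.3] size [36.2 29. ] ang 83.52 z 91.8
foot 989 ctr [452.7 192.6] size [62.9 70.2] ang 83.31 z 26.0
knob 452 ctr [396.1 197.7] size [35.  17.2] ang 37.83 z 39.8
cup 607 ctr [446.6 152.5] size [16.7 32.9] ang 85.01 z 64.5
```

```bash
python3 - <<'E'
from h import *
o=down(-0.115); g=[452.5,196.5]
env.set_gripper(0.75)
env.goto([*g,170],o); print(np.round(telemetry.get_state()["qpos"],2))
print(env.move_straight([*g,61],speed=150,guard=15)); s0=telemetry.get_state()
env.set_gripper(0.0,80); s=telemetry.get_state(); print(s["clock"],np.round(s["position"],1),s["grip_width"],s["grasp_force"],np.round(s["ft_force"],1))
im,d,P,r,c=cap("wrist"); save(im,"grip",1.25); np.savez("grip.npz",im=im,P=P)
v,u=np.mgrid[0:480,0:640]
T=rotq(s["ee_rot"]); L=(P-np.array(s["position"]))@T
gr=(im[...,1].astype(int)>im[...,0].astype(int)+12)&(abs(P[...,2]-26)<4)&(np.hypot(P[...,0]-452,P[...,1]-193)<70)
p=L[gr][:,:2]; print(gr.sum(),np.percentile(p,[1,99],axis=0)); print(cv2.minAreaRect(p.astype(np.float32)))
E
```

```text
[ 0.36 -0.28  1.85 -0.    1.57  0.47]
False
11.6083 [452.5 196.5  61. ] -6.150146453926484e-05 0.0 [-0.4  0.   0.1]
3826 [[-32.68647343 -37.28180071]
 [ 27.65491778  35.6221396 ]]
((-2.944019317626953, -2.2873191833496094), (62.28307342529297, 77.15933227539062), 0.32269614934921265)
```

View pics/grip.png

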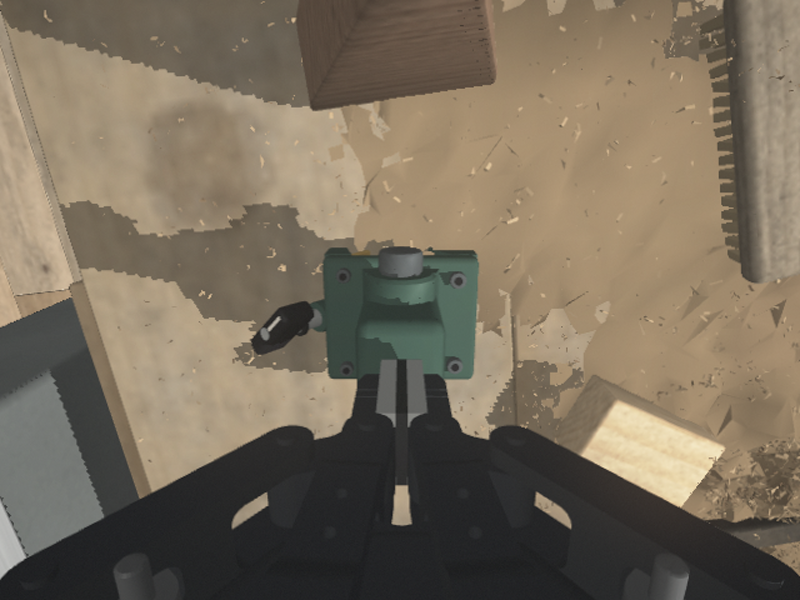

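The fingers are fully shut and the column is not between them. In the picture the tips are at (402,365), on the near side of the green column at (400,340). I'll check depth around there.

```bash
python3 - <<'E'
from h import *
P=np.load("grip.npz")["P"]
s=telemetry.get_state();print(np.round(s["position"],1),s["grip_width"],s["qpos"],rotq(s["ee_rot"]).round(3))
for u,v in ((402,262),(400,285),(380,320),(400,340),(430,340),(370,365),(387,368),(400,368),(415,368),(400,385),(360,400),(340,300),(465,300),(340,370),(465,370),(285,325),(400,250)):
    print((u,v),P[int(v/1.25),int(u/1.25)].round(1))
Q=np.load("tail.npz")["P"]
print("before")
for u,v in ((385,330),(385,310),(370,330),(400,330),(385,350),(380,362),(392,290),(350,265),(430,270),(350,330),(428,335)): print((u,v),Q[int(v/1.25),int(u/1.25)].round(1))
E
```

```text
[452.5 196.5  61. ] 0.0035400368219193476 [ 3.57956679e-01 -2.21835531e-01  1.98240396e+00 -1.14862573e-05
  1.38106623e+00  4.72951635e-01] [[ 0.115  0.993 -0.   ]
 [ 0.993 -0.115 -0.   ]
 [-0.    -0.    -1.   ]]
(402, 262) [455.9 231.8  66.6]
(400, 285) [454.5 223.3  69.4]
(380, 320) [446.7 216.8  88.9]
(400, 340) [453.  210.1  92.6]
(430, 340) [463.2 208.7  92.1]
(370, 365) [441.4 201.6  91.7]
(387, 368) [448.5 208.3 109.7]
(400, 368) [452.8 208.2 110.6]
(415, 368) [457.3 206.7 108.4]
(400, 385) [452.6 207.2 120. ]
(360, 400) [440.8 204.7 121.9]
(340, 300) [423.3 207.4  25.5]
(465, 300) [483.4 200.8  26.4]
(340, 370) [418.8 173.6  31.9]
(465, 370) [480.6 163.9  26.7]
(285, 325) [401.7 205.9  49.9]
(400, 250) [455.8 234.9  59.6]
before
(385, 330) [450.9 192.7  91.6]
(385, 310) [450.8 178.2  90.3]
(370, 330) [461.5 192.8  91.3]
(400, 330) [440.3 192.1  93.1]
(385, 350) [451.  207.9  91.7]
(380, 362) [456.1 228.4  65.8]
(392, 290) [446.9 170.7  65.3]
(350, 265) [481.7 160.4  25.3]
(430, 270) [415.5 165.1  23.5]
(350, 330) [483.4 217.4  25.6]
(428, 335) [415.2 232.5  -1.4]
```

```bash
python3 - <<'E'
from h import *
P=np.load("grip.npz")["P"]
for u in (310,320,330): print(u,[tuple(P[v,u,1:].round(0).astype(int)) for v in range(268,312,3)])
b=np.load("bed.npz")["P"]  # TCP 500,-270,230
for u,v in ((255,385),(250,390),(235,400),(210,445),(560,385),(200,445)): print(b[int(v/1.25),int(u/1.25)].round(0))
E
```

```text
310 [(np.int64(212), np.int64(92)), (np.int64(211), np.int64(93)), (np.int64(209), np.int64(92)), (np.int64(208), np.int64(93)), (np.int64(206), np.int64(91)), (np.int64(206), np.int64(93)), (np.int64(204), np.int64(93)), (np.int64(208), np.int64(105)), (np.int64(208), np.int64(107)), (np.int64(208), np.int64(110)), (np.int64(207), np.int64(111)), (np.int64(208), np.int64(115)), (np.int64(208), np.int64(118)), (np.int64(208), np.int64(119)), (np.int64(208), np.int64(122))]
320 [(np.int64(212), np.int64(92)), (np.int64(211), np.int64(93)), (np.int64(209), np.int64(91)), (np.int64(208), np.int64(92)), (np.int64(206), np.int64(92)), (np.int64(205), np.int64(92)), (np.int64(203), np.int64(92)), (np.int64(207), np.int64(104)), (np.int64(207), np.int64(107)), (np.int64(208), np.int64(110)), (np.int64(207), np.int64(112)), (np.int64(208), np.int64(115)), (np.int64(207), np.int64(117)), (np.int64(208), np.int64(120)), (np.int64(208), np.int64(123))]
330 [(np.int64(211), np.int64(93)), (np.int64(210), np.int64(91)), (np.int64(208), np.int64(92)), (np.int64(207), np.int64(92)), (np.int64(206), np.int64(92)), (np.int64(204), np.int64(92)), (np.int64(203), np.int64(92)), (np.int64(207), np.int64(104)), (np.int64(207), np.int64(108)), (np.int64(207), np.int64(110)), (np.int64(207), np.int64(113)), (np.int64(207), np.int64(116)), (np.int64(207), np.int64(118)), (np.int64(207), np.int64(120)), (np.int64(207), np.int64(123))]
[ 542. -280.  287.]
[ 542. -280.  291.]
[ 544. -281.  299.]
[ 543. -281.  318.]
[ 454. -281.  290.]
[ 545. -281.  318.]
```

Depth puts the shut fingertips at z≈103 to 104 while the reported TCP is at z=61. So the fingers end about 42 mm short of the reported TCP, and they closed above the column. The tail and column heights agree with the given sizes, so the camera pose is right. I'll touch the column top, which is known to be 93 mm, to measure the offset.

```bash
python3 - <<'E'
from h import *
try:
    print(env.move_straight([452.5,196.5,42],speed=15,guard=4)); s=telemetry.get_state(); print(s["clock"],np.round(s["position"],2),np.round(s["ft_force"],1))
except env.PlanningError as e: print("plan",e)
E
```

```text
True
12.2833 [452.63 196.57  54.59] [-0.4  0.4  5.8]
```

Contact came at a reported z of 54.6, so the real tips are 38.4 mm behind the reported TCP. I'll correct all heights by that and grip again.

```bash
cat >> h.py <<'E'
OFF=38.4  # fingertips lie this far behind the reported TCP, along tool z
def rep(tip,o): return (np.array(tip,float)+OFF*rotq(o)[:,2]).tolist()
def st(*a):
    s=telemetry.get_state(); print(*a,round(s["clock"],2),"tip",(np.array(s["position"])-OFF*rotq(s["ee_rot"])[:,2]).round(1),"F",np.round(s["ft_force"],1),"M",np.round(s["moment"],2),"g",round(s["grip_width"],3),round(float(np.max(s["grasp_force"])),1)); return s
E
python3 - <<'E'
from h import *
o=down(-0.115); g=[452.5,196.5]
env.move_straight(rep([*g,115],o),speed=100)
env.set_gripper(0.75)
print(env.move_straight(rep([*g,61],o),speed=100,guard=12)); st()
env.set_gripper(0.0,80); st("closed")
env.move_straight(rep([*g,160],o),speed=150); st("up")
im,d,P,r,c=cap("wrist"); save(im,"lift",1.25)
E
```

```text
False
13.97 tip [452.7 196.6  61.4] F [ 0.3 -0.1  0.7] M [ 0.1  -0.01 -0.  ] g 0.748 0.0
closed 14.37 tip [452.7 196.7  61.8] F [-3.7 -0.6  6.3] M [-0.11  0.45  0.03] g 0.362 79.7
up 15.18 tip [452.1 196.3 158.7] F [-0.8 -0.5 -7.2] M [-0.03  0.01 -0.03] g 0.365 79.7
```

View pics/lift.png

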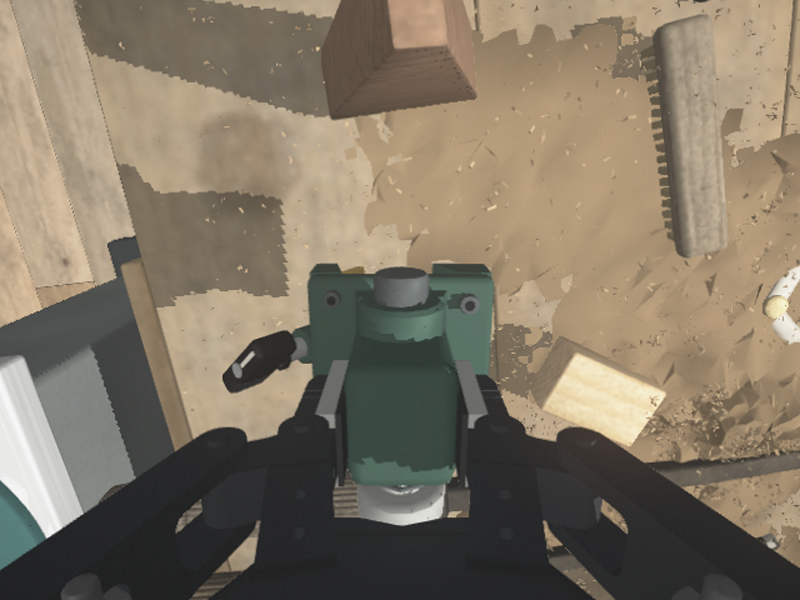

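The tailstock is held square with the column between the pads and hangs level. I'll move to the pre-insertion pose and measure the plate in the tool frame, to check its height and the camera's sideways bias.

```bash
python3 - <<'E'
from h import *
b=0.0733; o=down(-b); Y=np.array([np.sin(b),np.cos(b)]); home=np.array([574.6,-189.3])
g=home+Y*(104+0)
env.goto(rep([*g,165],o),o)
env.move_straight(rep([*g,109.2],o),speed=120); s=st("pre")
im,d,P,r,c=cap("wrist"); save(im,"pre",1.25); np.savez("pre.npz",im=im,P=P)
T=rotq(s["ee_rot"]); L=(P-np.array(s["position"]))@T
I=im.astype(int); gr=(I[...,1]>I[...,0]+12)&(abs(P[...,2]-74)<5)&(abs(L[...,0])<45)&(abs(L[...,1])<50)
print(gr.sum(),"z",np.median(P[gr][:,2]))
# edges of plate along tool y, per row of tool x, and yaw
rows=[(a,*np.percentile(L[gr&(abs(L[...,0]-a)<1.5)][:,1],[1,99])) for a in range(8,32,3) if (gr&(abs(L[...,0]-a)<1.5)).sum()>20]
print(np.round(rows,1)); print("xmax",np.percentile(L[gr][:,0],99.5))
E
```

```text
pre 17.02 tip [582.4 -85.3 109.7] F [ 0.4 -0.7 -6.1] M [ 0.02 -0.01  0.01] g 0.359 79.7
4930 z 73.99676275260235
[[  8.  -37.4  35.1]
 [ 11.  -37.5  35.3]
 [ 14.  -37.3  36. ]
 [ 17.  -37.2  35.6]
 [ 20.  -37.6  35.6]
 [ 23.  -37.4  35.6]
 [ 26.  -36.8  35. ]
 [ 29.  -35.6  34.4]]
xmax 27.99436742600252
```

View pics/pre.png

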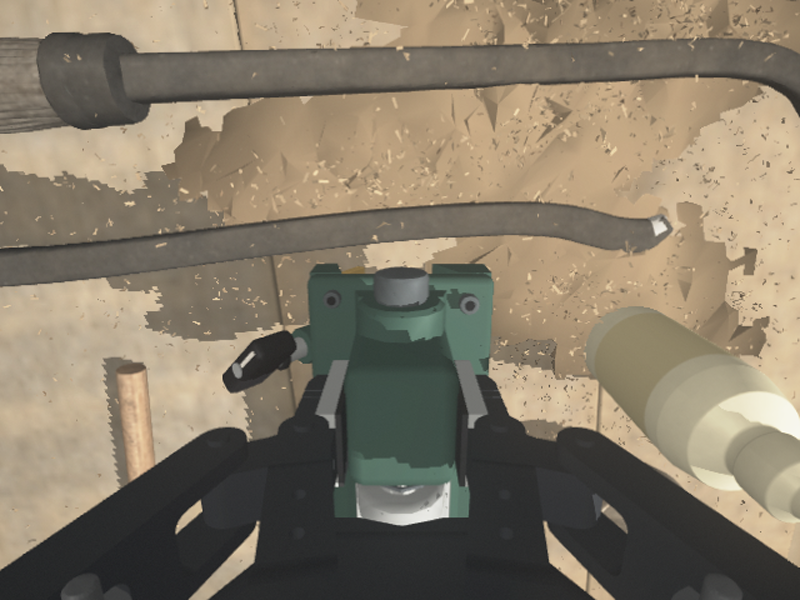

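The plate is level at the right height with a sideways bias of about −0.9 mm, which I'll correct for. Now the push on, in stages.

```bash
python3 - <<'E'
from h import *
b=0.0733; o=down(-b); Y=np.array([np.sin(b),np.cos(b)]); home=np.array([573.7,-189.3])
for dd,sp,gd in ((90,60,15),(70,30,15),(45,40,15),(20,40,20),(6,30,20)):
    h=env.move_straight(rep([*(home+Y*(dd+4)),108.8],o),attitude=o,speed=sp,guard=gd); s=st(dd,h)
    if h: break
E
```

```text
90 False 17.39 tip [580.6 -96.1 109.2] F [ 0.3 -0.  -5.9] M [ 0.04 -0.02 -0.  ] g 0.361 79.7
70 False 18.21 tip [ 579.3 -115.5  108.7] F [ 5.8  0.4 -9.2] M [ 0.23 -1.12  0.17] g 0.362 79.7
45 True 18.54 tip [ 579.3 -121.   109. ] F [1.7 2.7 3.2] M [ 0.25 -0.41  0.19] g 0.362 81.5
```

```bash
python3 - <<'E'
from h import *
b=0.0733; o=down(-b); Y=np.array([np.sin(b),np.cos(b)]); X=np.array([np.cos(b),-np.sin(b)]); home=np.array([573.7,-189.3])
ex=0.9; z=108.8
for dd in (64,58,52,46,40,32,24,16,10,7):
    h=env.move_straight(rep([*(home+X*ex+Y*(dd+4)),z],o),attitude=o,speed=30,guard=25); s=st(dd,h,round(ex,2))
    F=s["ft_force"]; fx=np.dot(F[:2],X); ex+=np.clip(fx*0.06,-.4,.4); z+=np.clip((F[2]+6)*0.04,-.3,.3)
    if h or abs(F[1])>30: break
E
```

```text
64 False 0.9 18.79 tip [ 579.7 -121.6  109. ] F [ 0.9  1.3 -1.2] M [-0.05 -0.28  0.09] g 0.363 81.4
58 False 0.95 19.14 tip [ 579.3 -127.8  109.1] F [0.5 1.9 0. ] M [ 0.14 -0.41  0.05] g 0.359 81.5
52 False 0.97 19.49 tip [ 578.8 -133.6  109.1] F [ 3.7  1.  -2.5] M [ 0.28 -0.77  0.06] g 0.364 81.2
46 False 1.19 19.84 tip [ 578.5 -139.6  109.2] F [ 1.8  1.4 -4.2] M [ 0.13 -0.69  0.1 ] g 0.363 81.0
40 False 1.29 20.19 tip [ 578.1 -145.7  109.2] F [ 3.2  0.3 -6.2] M [-0.01 -0.72  0.03] g 0.364 80.8
32 False 1.48 20.61 tip [ 577.6 -154.   109.2] F [ 1.3 -1.6 -7.2] M [-0.33 -0.35  0.04] g 0.361 80.6
24 False 1.57 21.02 tip [ 577.2 -161.8  109.3] F [ 0.9 -0.1 -6.8] M [-0.08 -0.13 -0.01] g 0.363 80.6
16 False 1.62 21.44 tip [ 576.7 -169.7  109.3] F [ 0.4  0.  -6.3] M [-0.03 -0.02  0.02] g 0.365 80.6
10 False 1.64 21.79 tip [ 576.3 -175.7  109.3] F [ 0.9 -0.8 -7.4] M [ 0.03 -0.01 -0.  ] g 0.363 80.6
7 False 1.7 22.04 tip [ 576.2 -178.6  109.3] F [ 0.4  0.3 -5.9] M [ 0.09 -0.05  0.03] g 0.362 80.6
```

```bash
python3 - <<'E'
from h import *
b=0.0733; o=down(-b); Y=np.array([np.sin(b),np.cos(b)]); X=np.array([np.cos(b),-np.sin(b)]); home=np.array([573.7,-189.3])
h=env.move_straight(rep([*(home+X*1.7+Y*(-8+4)),109.3],o),attitude=o,speed=25,guard=12); s=st(h)
E
```

```text
True 22.48 tip [ 575.6 -186.7  109.2] F [0.9 6.1 4.6] M [ 0.93  0.01 -0.05] g 0.361 82.1
```

It came home against the stop at tip y −186.7, within 1.5 mm of the estimate. Next the knob; I'll check IK along the turn before releasing.

```bash
cat >> h.py <<'E'
b=0.0733; X=np.array([np.cos(b),-np.sin(b),0]); Y=np.array([np.sin(b),np.cos(b),0]); Zv=np.array([0,0,1.])
foot=np.array([575.3,-190.7,47.2]); knob=foot-56*X+36*Zv
n=-np.sin(np.radians(40))*X+np.cos(np.radians(40))*Zv
def kq(th,sg):
    y=sg*R.from_rotvec(n*(0.75-th)).apply(Y); z=-n; return q(np.c_[np.cross(y,z),y,z])
E
python3 - <<'E'
from h import *
print(knob.round(1))
for sg in (1,-1):
    for th in (0,.4,.8,1.2,1.6,1.7):
        o=kq(th,sg); k=kinematics.solve_ik(rep(knob-16*n,o),o); k2=kinematics.solve_ik(rep(knob+70*n,o),o)
        print(sg,th,None if k is None else np.round(k,2),None if k2 is None else np.round(k2,2))
E
```

```text
[ 519.5 -186.6   83.2]
1 0 None None
1 0.4 [-0.53 -0.41  2.29  0.48  0.67 -2.67] [-0.61 -0.64  2.32  0.44  0.89 -2.63]
1 0.8 [-0.53 -0.41  2.29  0.48  0.67 -2.27] [-0.61 -0.64  2.32  0.44  0.89 -2.23]
1 1.2 [-0.53 -0.41  2.29  0.48  0.67 -1.87] [-0.61 -0.64  2.32  0.44  0.89 -1.83]
1 1.6 [-0.53 -0.41  2.29  0.48  0.67 -1.47] [-0.61 -0.64  2.32  0.44  0.89 -1.43]
1 1.7 [-0.53 -0.41  2.29  0.48  0.67 -1.37] [-0.61 -0.64  2.32  0.44  0.89 -1.33]
-1 0 [-0.53 -0.41  2.29  0.48  0.67  0.07] [-0.61 -0.64  2.32  0.44  0.89  0.11]
-1 0.4 [-0.53 -0.41  2.29  0.48  0.67  0.47] [-0.61 -0.64  2.32  0.44  0.89  0.51]
-1 0.8 [-0.53 -0.41  2.29  0.48  0.67  0.87] [-0.61 -0.64  2.32  0.44  0.89  0.91]
-1 1.2 [-0.53 -0.41  2.29  0.48  0.67  1.27] [-0.61 -0.64  2.32  0.44  0.89  1.31]
-1 1.6 [-0.53 -0.41  2.29  0.48  0.67  1.67] [-0.61 -0.64  2.32  0.44  0.89  1.71]
-1 1.7 [-0.53 -0.41  2.29  0.48  0.67  1.77] [-0.61 -0.64  2.32  0.44  0.89  1.81]
```

```bash
python3 - <<'E'
from h import *
env.set_gripper(0.75); st("open")
o=down(-b); t=foot+4*Y
env.move_straight(rep([t[0],t[1],175],o),speed=200); st("up")
im,d,P,r,c=cap("wrist"); np.savez("home.npz",im=im,P=P)
o=kq(0,-1); env.set_gripper(0.42)
env.goto(rep(knob+70*n,o),o); st("pre")
print(env.move_straight(rep(knob-15*n,o),speed=100,guard=10)); st("at")
im,d,P,r,c=cap("wrist"); save(im,"knob",1.25)
E
```

```text
open 22.89 tip [ 575.  -186.7  108. ] F [-0.8  0.8 -0. ] M [-0.    0.02 -0.02] g 0.752 0.0
up 23.38 tip [ 575.8 -186.8  175.6] F [ 0.2 -0.4  0.2] M [-0.    0.01 -0.03] g 0.754 0.0
pre 24.78 tip [ 475.2 -183.5  137.9] F [-0.1  0.7  0.7] M [-0.    0.31 -0.01] g 0.42 0.0
False
at 25.78 tip [ 529.1 -187.4   72.1] F [ 0.7 -0.   0.2] M [ 0.02  0.31 -0.02] g 0.418 0.0
```

View pics/knob.png

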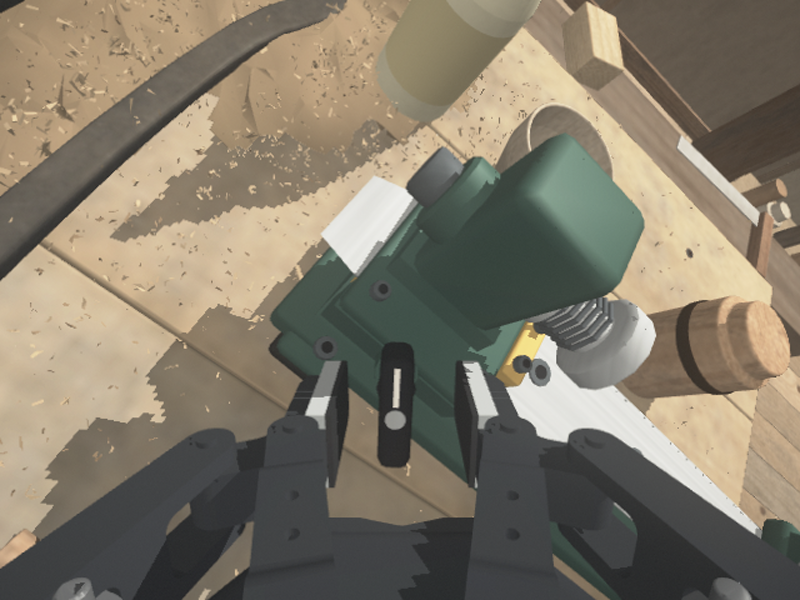

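The wing lies between the pads and parallel to them, at (396,405), and the foot is against the brass stop at (520,355). I'll close on it and turn.

```bash
python3 - <<'E'
from h import *
env.set_gripper(0.0,60); s=st("closed"); q0=np.array(s["qpos"])
for a in (0.5,1.0,1.4,1.58,1.66):
    k=q0.copy(); k[5]+=a; env.goto_joints(k); s=st(a); print("  tau6",round(s["joint_torque"][5],2),"q6",round(s["qpos"][5]-q0[5],3),"Mz", round(float(np.dot(s["moment"],-n)),2))
E
```

```text
closed 26.18 tip [ 528.8 -187.2   71.8] F [-8.   1.8  3.6] M [0.46 0.82 0.26] g 0.105 62.7
0.5 26.73 tip [ 528.6 -186.5   71.5] F [-4.7  7.   1.8] M [1.   0.64 0.71] g 0.105 62.3
  tau6 0.23 q6 0.5 Mz 0.06
1.0 27.28 tip [ 528.2 -186.2   71.5] F [-19.1  11.3  10.7] M [1.56 1.56 1.22] g 0.103 64.7
  tau6 0.29 q6 1.0 Mz -0.01
1.4 27.75 tip [ 528.  -185.9   71.5] F [-30.4  15.7  17.5] M [1.97 2.29 1.61] g 0.107 66.7
  tau6 0.44 q6 1.4 Mz -0.08
1.58 28.04 tip [ 528.  -185.8   71.6] F [-32.6  17.6  19.9] M [2.2  2.38 1.75] g 0.101 67.1
  tau6 0.85 q6 1.581 Mz -0.04
1.66 28.29 tip [ 528.1 -185.7   71.7] F [-33.1  19.1  20.9] M [1.56 2.43 2.93] g 0.102 73.7
  tau6 1.91 q6 1.66 Mz -1.36
```

Torque rose sharply at 1.66 rad, so the knob is on its stop. I'll back off, check the tailstock from above, and pick up the dowel.

```bash
python3 - <<'E'
from h import *
s=telemetry.get_state(); o=s["ee_rot"]
env.set_gripper(0.42); env.move_straight(rep(knob+75*n,o),attitude=o,speed=200); st("off")
dc=np.array([410.3,-200.8]); o=down(-0.15)
env.goto(rep([*dc,110],o),o); st("over")
im,d,P,r,c=cap("wrist"); save(im,"over",1.25); np.savez("over.npz",im=im,P=P)
w=(P[...,2]>9)&(P[...,2]<20)&(abs(P[...,0]-410)<40)&(abs(P[...,1]+200)<110); print(cv2.minAreaRect(P[w][:,:2].astype(np.float32)))
E
```

```text
off 29.27 tip [ 471.5 -183.2  140.2] F [ 0.3 -0.3 -0.3] M [0.01 0.28 0.01] g 0.422 0.0
over 31.11 tip [ 410.3 -200.7  109.6] F [0.5 1.2 0. ] M [ 0.03 -0.01 -0.02] g 0.419 0.0
((408.98406982421875, -200.3721923828125), (170.80747985839844, 15.730788230895996), 81.41944885253906)
```

View pics/over.png

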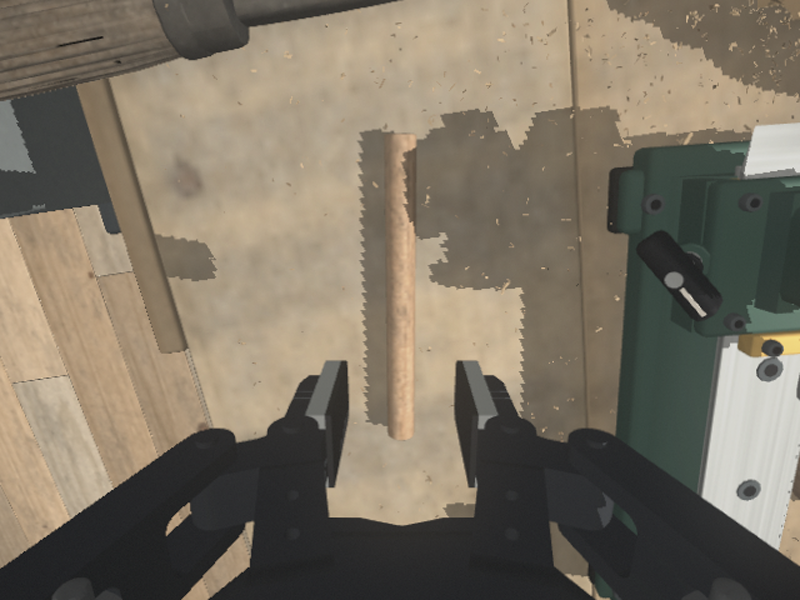

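The wing has swung to the far side (680,275) and the plate is still against the stop (770,342). The dowel lies between the pads. Now to pick it up.

```bash
cat >> h.py <<'E'
def dq(deg):
    t=np.radians(deg); D=Y*np.cos(t)-Zv*np.sin(t); z=-(Zv*np.cos(t)+Y*np.sin(t)); return q(np.c_[D,X,z]),D,z
def dpose(E,deg,a=5.):  # +y end centre of dowel at E, tilted deg; a = tip beyond dowel axis
    o,D,z=dq(deg); return rep(E-85*D+a*z,o),o
floor=foot+58*Zv-43*Y
E
python3 - <<'E'
from h import *
dc=np.array([409.7,-200.6]); o=down(-0.15)
print(env.move_straight(rep([*dc,3],o),speed=100,guard=8)); st("down")
env.set_gripper(0,40); st("closed")
env.move_straight(rep([*dc,120],o),speed=150); st("lift")
p,o=dpose(floor-16*Y+40*Zv,14); print(np.round(p,1))
env.goto(p,o); st("above")
im,d,P,r,c=cap("wrist"); save(im,"held",1.25); np.savez("held.npz",im=im,P=P)
E
```

```text
False
down 32.38 tip [ 410.1 -200.8    3.6] F [ 0.5  0.1 -0. ] M [-0.01 -0.02  0.  ] g 0.416 0.0
closed 32.68 tip [ 410.1 -200.8    3.7] F [-0.2  1.5  5.4] M [0.16 0.17 0.04] g 0.165 39.6
lift 33.62 tip [ 409.3 -200.4  118.9] F [ 0.1 -0.5  0. ] M [0.01 0.06 0.02] g 0.17 39.0
[ 564.2 -342.3  123.7]
above 34.45 tip [ 564.  -332.4  160. ] F [-0.7  0.3 -0.3] M [ 0.15 -0.02 -0.01] g 0.168 39.0
```

View pics/held.png

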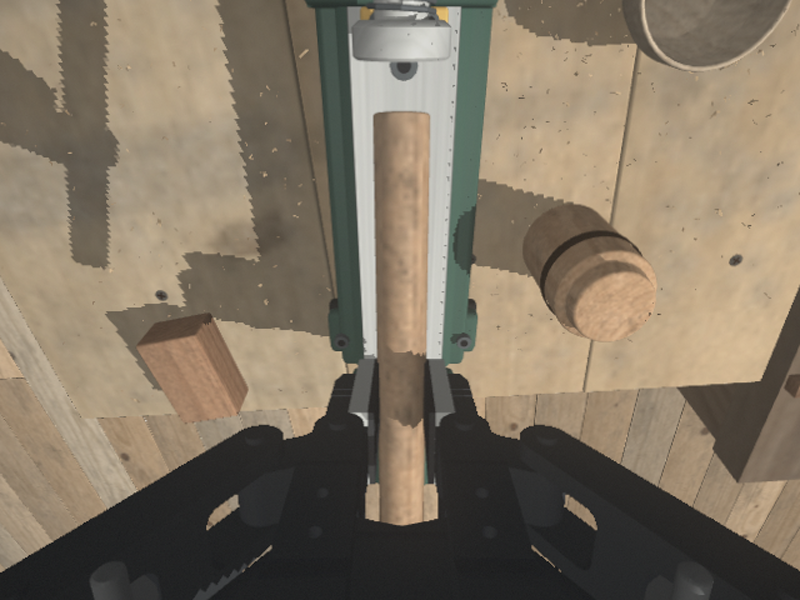

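The dowel is held in line with the rail, its end at (402,112), facing the sprung cup at (402,40). I'll measure both in the same cloud.

```bash
python3 - <<'E'
from h import *
z=np.load("held.npz");P=z["P"];I=z["im"].astype(int)
s=st(); T=rotq(s["ee_rot"]); tip=np.array(s["position"])-OFF*T[:,2]
L=(P-tip)@T
v,u=np.mgrid[0:480,0:640]*1.25
m=(u>365)&(u<440)&(v>108)&(v<345)&(abs(L[...,2]+13)<8)&(abs(L[...,1])<12)
print("xmax",np.percentile(L[m][:,0],99.5), "y",np.percentile(L[m][:,1],[1,50,99]))
for a in (20,35,50,65,80):
    k=m&(abs(L[...,0]-a)<2)&(abs(L[...,1])<10); t=np.percentile(L[k][:,1],[1,99]); print(a,"top z",np.percentile(L[k][:,2],5).round(2),"yc",t.mean().round(2))
# cup: world points in bed frame about floor
B=(P-floor)@np.c_[X,Y,Zv]
k=(u>345)&(u<455)&(v>12)&(v<64)&(np.abs(B[...,2])<22)&(np.abs(B[...,0])<22)&(B[...,1]<12)
print("cup x",np.percentile(B[k][:,0],[1,99]),"y",np.percentile(B[k][:,1],[1,99]),"ztop",np.percentile(B[k][:,2],99))
E
```

```text
34.5 tip [ 563.8 -332.4  160.4] F [-0.6  0.4  0.1] M [ 0.14 -0.04  0.04] g 0.17 39.0
xmax 85.29679345280086 y [-8.17723808 -0.8906577   6.66900805]
20 top z -10.97 yc -0.75
35 top z -11.07 yc -0.72
50 top z -11.1 yc -0.83
65 top z -11.1 yc -0.73
80 top z -11.12 yc -0.77
cup x [-17.18660904  13.89721443] y [-3.34680203  9.61709353] ztop 16.168647024566674
```

```bash
cat >> h.py <<'E'
floor=floor-0.6*X+1.0*Y; A=4.2
def eE(deg):
    s=telemetry.get_state(); o=s["ee_rot"]; M=rotq(o); tip=np.array(s["position"])-OFF*M[:,2]; return ((tip-A*M[:,2]+85*M[:,0]-floor)@np.c_[X,Y,Zv]).round(1)
E
python3 - <<'E'
from h import *
p,o=dpose(floor-14*Y,14,A); print(env.move_straight(p,attitude=o,speed=100,guard=8)); st("front"); print(eE(14))
for yy in (-3,4,9,14,18,25):
    p,o=dpose(floor+yy*Y,14,A); h=env.move_straight(p,attitude=o,speed=30,guard=11 if yy>20 else 7); st(yy,h); print("   E",eE(14))
    if h: break
E
```

```text
False
front 35.04 tip [ 564.3 -329.7  121.3] F [-0.7  0.3  1. ] M [ 0.09 -0.03 -0.06] g 0.166 39.0
[ -0.2 -13.9  -0.4]
-3 False 35.56 tip [ 565.4 -318.6  121.8] F [0.4 0.4 0.4] M [ 0.09 -0.04 -0.02] g 0.168 39.0
   E [ 0.1 -2.8  0.1]
4 False 35.94 tip [ 565.8 -311.9  121.8] F [-0.1 -2.6 -0.2] M [-0.37  0.03  0.07] g 0.168 39.0
   E [0.  3.9 0.1]
9 False 36.26 tip [ 566.2 -306.8  121.8] F [-0.5 -3.7  0.2] M [-0.62  0.05  0.01] g 0.166 39.0
   E [0.  9.  0.1]
14 False 36.58 tip [ 566.5 -302.   121.8] F [ 0.1 -5.7  0.9] M [-0.78  0.06 -0.02] g 0.165 39.0
   E [-0.  13.8  0.1]
18 False 36.86 tip [ 566.8 -298.2  121.8] F [-1.3 -6.3  1.1] M [-0.98  0.06  0.02] g 0.169 39.0
   E [ 0.  17.7  0.1]
25 True 37.09 tip [ 566.9 -295.6  122.4] F [-0.3 -9.6  0.9] M [-1.49  0.07 -0.01] g 0.167 39.2
   E [-0.  20.2  0.3]
```

The forces match the spring, and the end stop is felt at about 20 mm. I'll back off slightly and level out.

```bash
python3 - <<'E'
from h import *
for yy,dg in ((17.8,14),(18,10),(18.3,6),(18.5,3),(18.5,0)):
    p,o=dpose(floor+yy*Y-0.5*Zv,dg,A); h=env.move_straight(p,attitude=o,speed=40,guard=10); st(yy,dg,h); print("   E",eE(dg))
    if h: break
im,d,P,r,c=cap("side"); save(im[120:270,290:490],"lvl",4)
E
```

```text
17.8 14 False 37.34 tip [ 566.8 -298.6  121.4] F [-0.6 -6.4  1.2] M [-0.98  0.13 -0.04] g 0.169 39.3
   E [ 0.  17.2 -0.3]
18 10 False 37.66 tip [ 566.6 -299.6  115.3] F [-0.2 -6.4  1.4] M [-0.97  0.1   0.02] g 0.166 39.4
   E [-0.  17.1 -0.5]
18.3 6 False 37.98 tip [ 566.6 -299.9  109.3] F [-0.7 -6.2  1.9] M [-0.98  0.07 -0.02] g 0.167 39.4
   E [-0.  17.5 -0.6]
18.5 3 False 38.25 tip [ 566.6 -299.8  104.8] F [-0.5 -6.   0.7] M [-0.99  0.09 -0.08] g 0.163 39.4
   E [-0.  17.7 -0.6]
18.5 0 False 38.52 tip [ 566.6 -299.7  100.3] F [-1.3 -6.1  1.1] M [-1.01  0.15 -0.03] g 0.165 39.5
   E [-0.  17.7 -0.7]
```

View pics/lvl.png

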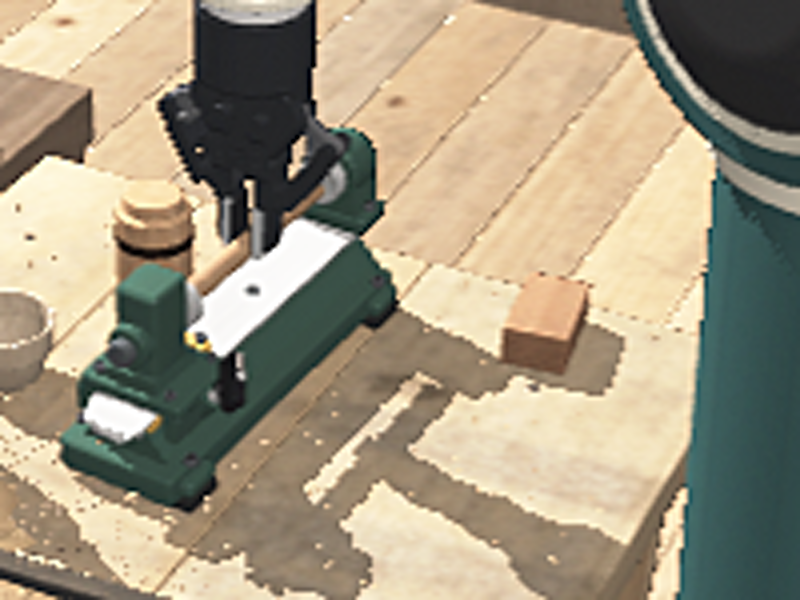

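The dowel is level, its far end in line with the fixed cup at (335,180). I'll ease back until the fixed cup takes the load.

```bash
python3 - <<'E'
from h import *
for yy in (15,13,12,11,10,9,8,7,6):
    p,o=dpose(floor+yy*Y-0.8*Zv,0,A); h=env.move_straight(p,attitude=o,speed=30,guard=8); s=st(yy,h); print("   E",eE(0))
    if h or s["ft_force"][1]>-1.5: break
E
```

```text
15 False 38.84 tip [ 566.5 -302.9  100.3] F [-0.7 -5.9  0.5] M [-0.87  0.11  0.01] g 0.169 39.5
   E [ 0.  14.4 -0.8]
13 False 39.09 tip [ 566.3 -304.8  100.3] F [-0.7 -4.8  0.7] M [-0.81  0.1   0.05] g 0.168 39.5
   E [ 0.  12.5 -0.8]
12 False 39.34 tip [ 566.3 -305.6  100.2] F [-0.7 -5.4  1.8] M [-0.69  0.09  0.  ] g 0.166 39.5
   E [ 0.  11.8 -0.8]
11 False 39.59 tip [ 566.2 -306.4  100.2] F [-0.1 -5.   0.6] M [-0.67  0.1   0.01] g 0.167 39.5
   E [ 0.  10.9 -0.8]
10 False 39.84 tip [ 566.1 -307.4  100.2] F [-1.  -4.7  1.2] M [-0.66  0.05 -0.02] g 0.169 39.5
   E [ 0.  10.  -0.8]
9 False 40.09 tip [ 566.1 -308.4  100.2] F [-0.7 -3.5  1.6] M [-0.62  0.07 -0.04] g 0.169 39.5
   E [ 0.   9.  -0.8]
8 False 40.34 tip [ 566.  -309.4  100.2] F [-0.4 -4.2  1.8] M [-0.59  0.04 -0.02] g 0.168 39.5
   E [ 0.   8.  -0.8]
7 False 40.59 tip [ 565.9 -310.2  100.2] F [ 0.8 -1.4  1.8] M [-0.11 -0.04 -0.  ] g 0.169 39.6
   E [-0.   7.2 -0.8]
```

The fixed cup took the load at 7 mm, as predicted. Letting go.

```bash
python3 - <<'E'
from h import *
env.set_gripper(0.45); s=st("open"); o=s["ee_rot"]
p=np.array(s["position"]); p[2]+=110; env.move_straight(p.tolist(),speed=120); env.wait(0.3); st("up")
im,d,P,r,c=cap("wrist"); save(im,"final",1.25)
B=(P-(floor+7*Y-85*Y))@np.c_[X,Y,Zv]
I=im.astype(int); w=(abs(B[...,0])<12)&(abs(B[...,1])<95)&(abs(B[...,2]-4)<9)&(I[...,0]>I[...,2]+25)
for a in (-60,-40,-20,0,20,40,60):
    k=w&(abs(B[...,1]-a)<3)
    if k.sum()>10: print(a,"xc",np.percentile(B[k][:,0],[2,98]).mean().round(1),"axis z",(np.percentile(B[k][:,2],97)-8).round(1))
print("y range",np.percentile(B[w][:,1],[.5,99.5]))
E
```

```text
open 40.95 tip [ 565.9 -310.2  100.1] F [ 0.8 -0.5 -0.3] M [ 0.   -0.06 -0.02] g 0.454 0.0
up 42.32 tip [ 565.8 -310.2  209.7] F [ 0.4 -0.2 -0.7] M [ 0.03 -0.03  0.04] g 0.449 0.0
-60 xc -0.3 axis z -1.6
-40 xc -0.7 axis z -1.4
-20 xc -0.7 axis z -1.5
0 xc -0.3 axis z -1.0
20 xc -0.3 axis z -1.0
40 xc -0.7 axis z -0.9
60 xc -0.3 axis z -0.6
y range [-81.13818703  79.3875283 ]
```

View pics/final.png

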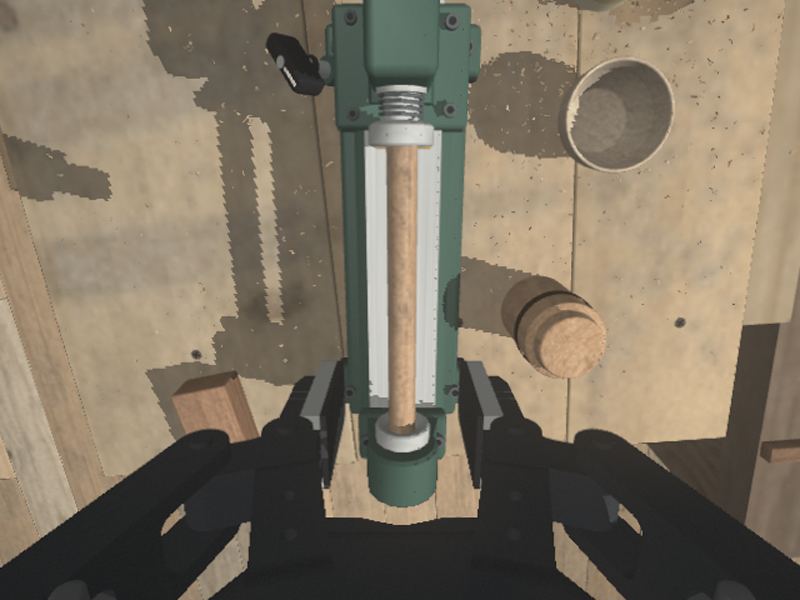

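The dowel sits in both cups, (402,140) to (402,430), level to within about 0.01 rad. The knob is tight, the bystanders in view are in place, and the robot is clear.

```bash
python3 -c "
from h import *
print(ticket.job_done())"
```

```text
the job is handed in; nothing more can be done
None
```

The job is handed in at about 42 s of the 64 s allowed: tailstock home against the stop, clamp knob turned to its end stop, dowel level in both cups with the spring holding it, and the gripper clear; the judge's verdict was not shown.

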